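# Pump up the disinfectant sprayer in the pet room

## Task

Build up pressure in the pump sprayer before the cages are cleaned: with the closed fingertips press its top plunger all the way down, let it spring all the way back up, and repeat until the indicator pin beside it stands fully out of its guide, then take the hand away. Only push the plunger: do not touch the pin, do not lift, tip or shove the sprayer about, and leave the soap dispenser, bowl and brush where they are.

Things in the scene. Friction and masses are not known exactly. Their poses are not given: they have to be found in the camera images.
- sprayer: Pump sprayer standing loose on the counter, about 1.6 kg: white round tank 124 mm in diameter, grey screw cap with its top 176 mm above the counter, plunger on the central axis. Origin: centre of its underside, z up. A nozzle sticks out level towards its own -x, to 102 mm from the axis, 140 mm up; the pin is on its +x side. It stays put under a straight downward push.
- plunger_top (a point): Centre of the flat top of the plunger's round black knob (40 mm in diameter, 18 mm thick), on the sprayer's axis. 240 mm above the counter at rest, 210 mm when pressed home; moves with the knob.
- plunger (a joint): How far the plunger is pressed: 0 up, 0.030 (m) fully down. A spring returns it (3 N at the top, 7 to 9 N at the bottom, 12 N once the pin is fully out). A ratchet raises the pin on the down stroke only, at any speed: about 4 mm for a full stroke (the first 2 to 7), about 2 mm for one under 24 mm, nothing under 14 mm or if the plunger is not let back up.
- pin: Indicator pin: upright steel pin 12 mm in diameter in a black guide 18 mm in diameter on the cap, 45 mm from the sprayer's axis on its +x side. Origin: centre of the pin's top face. The guide's top is 188 mm above the counter; the pin's top is at 190 mm fully in and 212 mm fully out.
- pin_out (a joint): How far the indicator pin has risen: 0 fully in, 0.022 (m) fully out at its stop. At the start anywhere from 0 to 0.008, so 3 to 6 full strokes are needed. It stays where it is between strokes; more strokes after it is fully out do no harm.
- dispenser: Bystander: loose amber soap dispenser bottle 76 mm in diameter, 178 mm high, with a small white press head with a spout. No indicator pin. Origin: centre of its underside.
- bowl: Bystander: loose steel pet bowl 124 mm across the rim, 45 mm high. Origin: centre of its underside.
- brush: Bystander: loose grooming brush lying bristles down, about 215 mm long along its own x, 45 mm wide, 28 mm high. Origin: near its middle, on the counter.
Things that resemble listed ones, but are neither listed nor needed, are in the scene too. What is shaped like the sprayer but blue or yellow is not meant.

How it is judged:
By the outcome, as a careful person would: the job done as asked, in the order asked, and still so for the second after the job is handed in, with the robot touching nothing.
It also fails if it takes over 48 s, if anything falls off the work surface, if the arm or the gripper's body presses on something with over 40 N, if the wrist force passes 120 N, or if a joint passes its speed limit or range.

## Robot

A 6-joint arm with a two-finger parallel gripper is mounted at the origin on the work surface. World frame = base frame: x ahead of the robot, y to its left, z up, the work surface at z = 0. Lengths are in m, angles in rad, forces in N, time in s.
With the tool pointing down it reaches from about 0.25 to 0.775 m from the base axis. Payload 8.9 kg.
Tool frame: the origin (TCP) lies midway between the tips of the shut fingers; the grasp point (between the pads) lies 19 mm behind it (hold_point_z is the distance from the TCP to the grasp point, in m); z points along the fingers, x is the direction in which the jaws open and shut, and the axes are right-handed (so a half turn about z gives the same grasp; the last joint's range is limited). The gripper opens to 85 mm and grips with 20 to 120 N. Pads are 22 mm wide; open, the fingers measure 114 mm over their backs; the gripper's body (76 mm by 85 mm) begins 54 mm behind the grasp point. The pads swing forward as they close: fully open they stand 13 mm farther back than shut.
Start: joints at [1.05, 0.291, -0.153, 1.127, 0, 1.431], TCP at [0.196, 0.487, 0.231] pointing down, gripper open.
Joint ranges: [-2.52, 2.52], [-0.91, 1.74], [-1.3, 1.37], [-1.96, 2.02], [-1.52, 1.47], [-3.14, 3.14]. Speed limits (rad/s): [2.22, 2.22, 2.79, 3.14, 3.14, 3.14].

## Interface

Orientations are given as a 3x3 rotation matrix whose columns are the frame's x, y, z axes.
In Python, from bench import * gives the robot as it stands. The module is installed in compiled form; this text tells all that it offers. Calls block until the motion is done:
- move_to(position, orientation): joint-space move of the TCP to a pose.
- servo_line(position, rate=0.15, ori=None): straight line of the TCP; ori=None keeps the orientation; rate is the mean speed in m/s.
- move_j(angles): joint-space move.
- ungrasp() and clamp(): open the fingers fully, or close them until they stop; the grip force is fixed at half the most.
- wait(seconds).
- solve_ik(position, orientation): joint angles nearest the present ones, or None.
- state(): the state.
- capture(name): name is "scene" or "top" or "wrist"; returns (picture, depth): 420x560x3 uint8, red, green, blue; 420x560 float32, m along the optical axis (not along the pixel's ray), 0 where there is no reading.
- get_calibration(name): a dict with "fx", "fy", "cx", "cy" (pixels), "k1" (the pictures are not rectified: a ray, as slopes to the right and down, at radius r is drawn at 1 + k1 r^2 times it, then the intrinsics apply), "position" and "orientation" of the camera in the world; the wrist camera has in their place "tool_from_camera" (4x4, takes a point from camera to tool coordinates, whose origin is the TCP and whose axes are the tool frame's). Camera axes: x right, y down, z forward; pixel columns grow to the right and rows downward; lengths in m; the calibration is good to about 2 mm. A picture is of the moment at which its call begins: read the wrist's pose just before it. get_calibration takes no time and is no camera call.
A pose or a line that the arm cannot do raises IKError and nothing moves.
- sign_off(): hands the job in, once; it reports no verdict.
Trained networks look in the newest picture that a camera, given by its name, has taken for a name from the list of things; names that differ only in an ending like _2 or _b are one class to them, and where a whole thing is asked for, a point or a joint stands for the part that bears it (a point fixed in the world has none). Each returns a list of dicts, best first, with "conf" (0 to 1); they miss things now and then, are a little off and sometimes report something else, mostly with a low value. They report only what shows in the picture. A call takes as long as a camera call. They do not tell look-alikes from the thing itself.
- silhouettes(label, camera): "pixels" (420x560 bool, what is visible of it) and "box" ([left, top, right, bottom] in pixels, round what is visible of it).
- place_of(label, camera): "uv" ([column, row] in pixels: a listed point, or the origin of a listed thing).
The state is a dict: "time_s": time; "joint_pos": joint angles; "dq": joint speeds; "tau": joint torques, N m; "position": TCP position; "eef_rot": TCP orientation; "ft_force": force on the tool from outside, world axes, zero at the start; "moment": the same for the moment, N m; "width": finger opening in m.
Only numpy, scipy, OpenCV 4.12 (cv2) and the standard library are available. Lean on these libraries where they do the work, as an engineer would, in place of code of your own. Each camera call takes 0.05 s, during which the arm holds its last target.

## Working session

There is one attempt and no reset: what is moved stays moved. The work goes in short steps, each a Python script; the robot and the scene stay as the last script left them, time stands still between calls to the robot, and variables do not carry over. Pictures are saved under pics/ and viewed, and the job is handed in when it is done.

```bash
mkdir -p pics; cat > h.py <<'E'
from bench import *
import numpy as np, cv2
def save(n,p): cv2.imwrite('pics/'+n+'.png',p[:,:,::-1])
def campose(c,st=None):
    k=get_calibration(c)
    if 'tool_from_camera' in k:
        T=np.array(k['tool_from_camera']);R=np.array(st['eef_rot']);p=np.array(st['position'])
        return k,R@T[:3,:3],R@T[:3,3]+p
    return k,np.array(k['orientation']),np.array(k['position'])
def ray(c,uv,st=None):
    k,R,p=campose(c,st)
    d=np.array([(uv[0]-k['cx'])/k['fx'],(uv[1]-k['cy'])/k['fy']]);u=d.copy()
    for _ in range(20): u=d/(1+k['k1']*(u@u))
    return p,R@np.array([u[0],u[1],1.])
def at_z(c,uv,z,st=None):
    p,d=ray(c,uv,st); return p+d*(z-p[2])/d[2]
def at_d(c,uv,dep,st=None):
    p,d=ray(c,uv,st); return p+d*dep
def tri(rs):
    A=np.zeros((3,3));b=np.zeros(3)
    for p,d in rs:
        d=d/np.linalg.norm(d);M=np.eye(3)-np.outer(d,d);A+=M;b+=M@p
    x=np.linalg.solve(A,b); return x
E
python3 - <<'E'
from h import *
np.set_printoptions(precision=4,suppress=True)
for c in ['scene','top','wrist']:
    st=state();p,d=capture(c);save(c+'0',p);np.save('pics/d_'+c,d)
    for l in ['sprayer','plunger_top','pin']:
        for r in place_of(l,c): 
            u=r['uv'];dd=d[min(419,max(0,int(u[1]))),min(559,max(0,int(u[0])))]
            print(c,l,np.round(u,1),round(r['conf'],2),at_d(c,u,dd,st))
print(state())
E
```

```text
scene sprayer [157.2 209.8] 0.74 [0.6868 0.2672 0.1404]
scene sprayer [192.5 281.9] 0.61 [0.4792 0.2924 0.1701]
scene plunger_top [251.6 333.9] 0.69 [0.2983 0.2487 0.237 ]
scene plunger_top [176.9 259.5] 0.6 [0.5264 0.2905 0.2349]
scene plunger_top [129.4 182.6] 0.56 [0.7415 0.2825 0.2403]
scene pin [152.1 261. ] 0.57 [0.6276 0.3563 0.0014]
scene pin [260.1 350.7] 0.55 [0.2629 0.2546 0.1716]
scene pin [151.5 186. ] 0.4 [0.7309 0.2457 0.18  ]
top sprayer [196.4 138.3] 0.71 [0.6996 0.2359 0.1699]
top sprayer [183.  209.6] 0.66 [0.5003 0.2631 0.1786]
top sprayer [195.7 288.4] 0.64 [0.2927 0.2229 0.1786]
top plunger_top [163.3 194.5] 0.72 [0.53   0.3037 0.2414]
top plunger_top [177.7 112.6] 0.69 [0.7501 0.2767 0.2406]
top plunger_top [180.8 283.4] 0.58 [0.3051 0.2499 0.2446]
wrist sprayer [149.3 311.8] 0.67 [0.1679 0.447  0.2763]
{'time_s': 0.6, 'joint_pos': array([ 1.0497,  0.2907, -0.1534,  1.1267, -0.    ,  1.4315]), 'dq': array([-0.0005, -0.0002, -0.0003,  0.0018, -0.0006, -0.0004]), 'tau': array([ -0.0013, -53.6793,  33.1541,   0.0019,  -0.0003,   0.    ]), 'position': array([0.1956, 0.4872, 0.2313]), 'eef_rot': array([[ 0.3726,  0.928 ,  0.    ],
       [ 0.928 , -0.3726, -0.    ],
       [ 0.    ,  0.    , -1.    ]]), 'ft_force': array([-0.871 ,  0.3207, -0.3262]), 'moment': array([-0.0521,  0.0276,  0.0613]), 'width': 0.08541596288286082}
```

View pics/scene0.png

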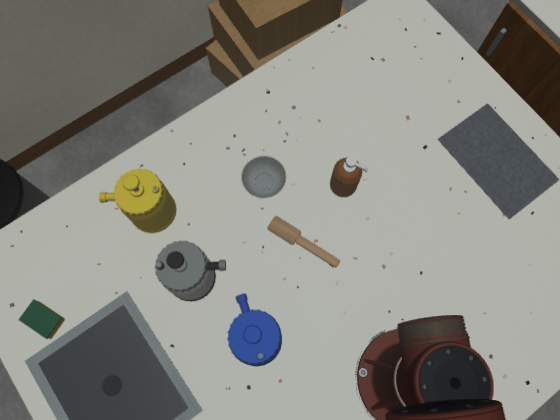

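View pics/top0.png

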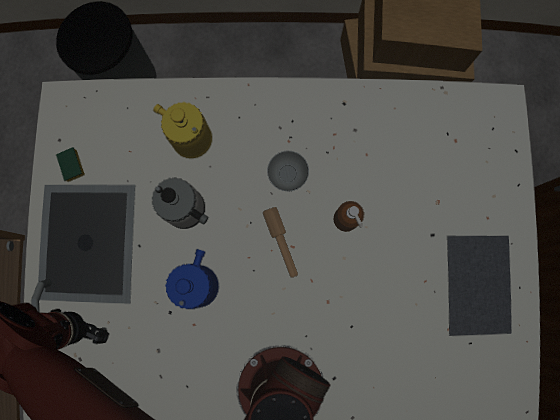

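View pics/wrist0.png

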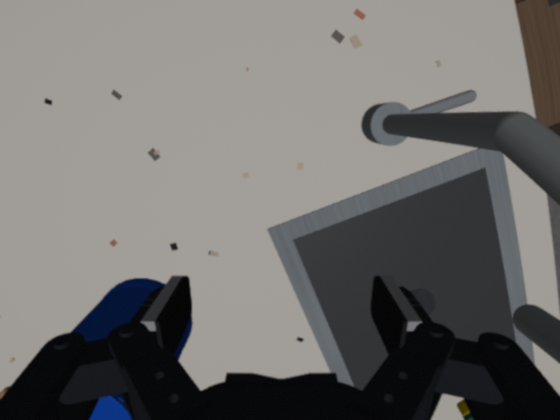

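The white-grey sprayer is at scene (185,268) and top (180,203). Its plunger is at scene (177,260) and top (165,195). The nozzle points down-right in the top view. The blue and yellow ones are look-alikes. Next: close the fingers, rise, and look with the wrist camera.

```bash
python3 - <<'E'
from h import *
np.set_printoptions(precision=4,suppress=True)
P=tri([ray('scene',[176.9,259.5]),ray('top',[163.3,194.5])]);print('tri',P)
clamp()
s=state();p=s['position'];print(p,s['width'],s['time_s'])
k=get_calibration('wrist');print(np.array(k['tool_from_camera']))
servo_line([p[0],p[1],0.40],rate=0.25)
R=np.array([[0,1,0],[1,0,0],[0,0,-1.]])
# jaw axis perpendicular to pin direction; pin dir from top image approx
for q in ([0.44,0.26,0.42],[0.47,0.33,0.42]):
    print(solve_ik(q,s['eef_rot']))
move_to([0.44,0.26,0.42],s['eef_rot'])
st=state();im,d=capture('wrist');save('w1',im);np.save('pics/d_w1',d)
for l in ['sprayer','plunger_top','pin']:
    for r in place_of(l,'wrist'):
        u=r['uv'];dd=d[min(419,max(0,int(u[1]))),min(559,max(0,int(u[0])))]
        print(l,np.round(u,1),round(r['conf'],2),at_d('wrist',u,dd,st))
print(st['position'],state()['time_s'])
E
```

```text
tri [0.5183 0.2913 0.2813]
[0.1956 0.4872 0.2313] -0.0002462947298778077 1.3667
[[ 1.      0.0004  0.0007  0.0005]
 [-0.0006  0.9522  0.3056 -0.078 ]
 [-0.0005 -0.3056  0.9522 -0.1426]
 [ 0.      0.      0.      1.    ]]
[ 0.3906  0.2422  0.2703  1.5989 -0.      0.7724]
[ 0.4849  0.3837  0.4699  1.657  -0.      0.8667]
sprayer [344. 297.] 0.75 [0.6814 0.2824 0.0891]
sprayer [318.  201.7] 0.72 [0.4789 0.2963 0.1771]
plunger_top [334.4 259.9] 0.6 [0.5309 0.2897 0.2411]
plunger_top [209.4  64.3] 0.56 [0.2965 0.2461 0.2408]
pin [365.3 249.2] 0.6 [0.5536 0.3308 0.1976]
pin [214.9  26.3] 0.43 [0.253  0.2604 0.1894]
[0.4394 0.2607 0.4198] 3.6583
```

```bash
ls pics
```

```text
d_scene.npy
d_top.npy
d_w1.npy
d_wrist.npy
scene0.png
top0.png
w1.png
wrist0.png
```

View pics/w1.png

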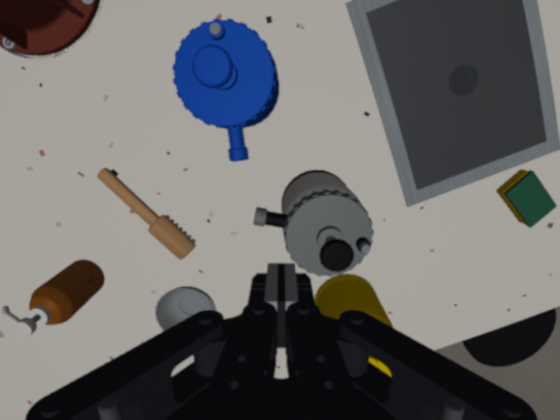

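The knob is at wrist (336,255), the pin at (364,246) and the nozzle at (258,216). I'll refine the knob centre from depth points, using two wrist poses plus the fixed cameras.

```bash
cat >> h.py <<'E'
def cloud(c,d,st=None):
    k,R,p=campose(c,st)
    v,u=np.mgrid[0:420,0:560]
    uv=np.stack([u.ravel(),v.ravel()],1).astype(np.float64)
    K=np.array([[k['fx'],0,k['cx']],[0,k['fy'],k['cy']],[0,0,1.]])
    n=np.stack([(uv[:,0]-k['cx'])/k['fx'],(uv[:,1]-k['cy'])/k['fy']],1);w=n.copy()
    for _ in range(20): w=n/(1+k['k1']*(w**2).sum(1,keepdims=True))
    X=np.c_[w,np.ones(len(w))]*d.reshape(-1,1)
    return X@R.T+p, d.ravel()>0
def part(c,d,st,near,r,z0,z1):
    X,ok=cloud(c,d,st)
    m=ok&(np.hypot(*(X[:,:2]-near).T)<r)&(X[:,2]>z0)&(X[:,2]<z1)
    X=X[m]
    if len(X)<5: return None
    (cx,cy),rad=cv2.minEnclosingCircle(X[:,:2].astype(np.float32))
    return len(X),np.r_[cx,cy],rad,X.mean(0),np.median(X[:,2])
E
python3 - <<'E'
from h import *
np.set_printoptions(precision=4,suppress=True)
for q in ([0.44,0.26,0.42],[0.41,0.33,0.42]):
    if q[0]!=0.44: move_to(q,state()['eef_rot'])
    st=state();im,d=capture('wrist');save('w_%d'%(q[0]*100),im)
    print('knob',part('wrist',d,st,[.53,.292],.035,.23,.255))
    print('cap',part('wrist',d,st,[.53,.292],.09,.165,.182))
    print('pin',part('wrist',d,st,[.56,.33],.025,.184,.218))
    for l in ['plunger_top','pin']:
        for r in place_of(l,'wrist'): print(l,np.round(r['uv'],1),round(r['conf'],2),at_z('wrist',r['uv'],.24 if l!='pin' else .195,st))
for c in ['scene','top']:
    im,d=capture(c);print(c,part(c,d,None,[.53,.292],.035,.23,.255))
print(state()['time_s'])
E
```

```text
knob (886, array([0.5286, 0.2934]), 0.019676782190799713, array([0.5269, 0.2931, 0.2394]), np.float64(0.23984704171950064))
cap (4477, array([0.5296, 0.2929]), 0.06030430644750595, array([0.5182, 0.2924, 0.1758]), np.float64(0.17598358222325122))
pin (160, array([0.5533, 0.3312]), 0.009084152989089489, array([0.551 , 0.3309, 0.1921]), np.float64(0.19141471531312548))
plunger_top [209.6  64. ] 0.84 [0.2962 0.2463 0.24  ]
plunger_top [333.8 259.4] 0.77 [0.5307 0.2895 0.24  ]
pin [211.6  30.1] 0.64 [0.2568 0.2561 0.195 ]
pin [366.5 247.3] 0.57 [0.5531 0.3336 0.195 ]
knob None
cap (2885, array([0.5293, 0.293 ]), 0.0600491426885128, array([0.5068, 0.3043, 0.1755]), np.float64(0.1758873643517252))
pin (146, array([0.5532, 0.3313]), 0.008704074658453465, array([0.551 , 0.3315, 0.1921]), np.float64(0.19127703939529758))
plunger_top [159.8 122.2] 0.83 [0.2957 0.2473 0.24  ]
pin [320.2 284.8] 0.5 [0.5518 0.3311 0.195 ]
pin [171.8  82.9] 0.45 [0.2579 0.2632 0.195 ]
pin [290.9 230.6] 0.42 [0.4663 0.3225 0.195 ]
scene None
top (179, array([0.5302, 0.2926]), 0.01984332874417305, array([0.5294, 0.2916, 0.2414]), np.float64(0.24177191411668164))
4.4583
```

View pics/w_41.png

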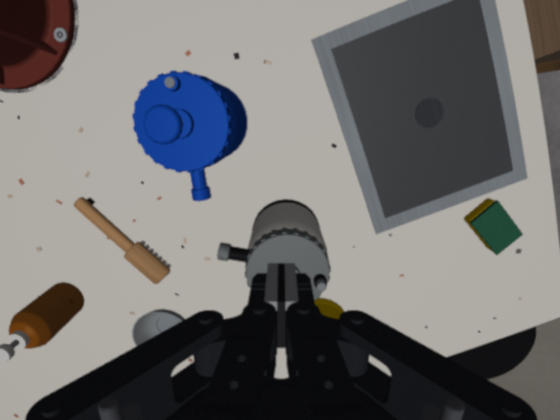

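```bash
python3 - <<'E'
from h import *
np.set_printoptions(precision=4,suppress=True)
A=np.array([.529,.293]); 
u=np.array([.553,.3312])-A;u/=np.linalg.norm(u)
y=-np.r_[u,0];z=np.array([0,0,-1.]);x=np.cross(y,z);R=np.c_[x,y,z];np.save('R.npy',R)
print(np.linalg.norm(R@R.T-np.eye(3)),solve_ik([*A,.3],R),state()['joint_pos'])
move_to([*A,.30],R)
s=state();print(s['position'],s['ft_force'],s['time_s'])
im,d=capture('wrist');save('w_above',im)
print('pin',part('wrist',d,s,[.553,.331],.02,.184,.218))
E
```

```text
1.5954509914923034e-16 [0.385  0.4261 0.2242 1.3689 0.     2.5167] [ 0.5372  0.2748  0.3141  1.61   -0.0002  0.9194]
[0.529  0.293  0.3004] [-0.0776 -0.4335 -1.0915] 5.8833
pin (381, array([0.5532, 0.3314]), 0.009020399302244186, array([0.5537, 0.3323, 0.1922]), np.float64(0.189389610015954))
```

View pics/w_above.png

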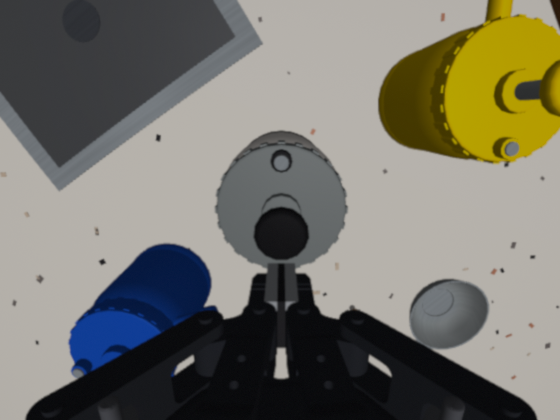

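The hand is centred above the knob, at (281,233). The pin is straight ahead at (281,160), inside its guide and in clear view. First stroke, with small steps at the bottom and force checks.

```bash
cat >> h.py <<'E'
A=np.array([.529,.293])
def pinz(c,d,s):
    X,ok=cloud(c,d,s);m=ok&(np.hypot(*(X[:,:2]-[.5535,.3318]).T)<.005)
    return np.round(np.percentile(X[m][:,2],[50,90]),4)
E
python3 - <<'E'
from h import *
np.set_printoptions(precision=4,suppress=True)
def f(t): s=state();print(t,s['position'],s['ft_force'],s['time_s'])
im,d=capture('wrist');print(pinz('wrist',d,state()))
f0=state()['ft_force'][2]
servo_line([*A,.245],rate=.15);f('above')
servo_line([*A,.225],rate=.1);f('mid')
servo_line([*A,.212],rate=.1);f('low')
for z in (.2105,.2095,.2085,.2075,.2065):
    servo_line([*A,z],rate=.05);wait(.05);f(z)
    if state()['ft_force'][2]-f0>18: break
servo_line([*A,.25],rate=.1);f('up')
servo_line([*A,.30],rate=.2);wait(.1);s=state()
im,d=capture('wrist');save('w_s1',im);print(pinz('wrist',d,s),part('wrist',d,s,A,.035,.2,.255),state()['time_s'])
E
```

```text
[0.1971 0.1978]
above [0.529  0.2931 0.2456] [0.2454 0.1734 1.391 ] 6.5
mid [0.5299 0.2934 0.2263] [1.5056 1.31   4.5328] 6.85
low [0.5298 0.2934 0.2133] [1.2981 0.8878 6.3958] 7.1333
0.2105 [0.5299 0.2934 0.2123] [1.1241 0.4108 6.9204] 7.4333
0.2095 [0.5298 0.2933 0.2114] [ 0.8049 -0.3184  7.5702] 7.7333
0.2085 [0.5298 0.2934 0.2104] [0.9795 0.2998 6.0295] 8.0333
0.2075 [0.5299 0.2934 0.21  ] [-0.2686 -0.9278 12.7957] 8.3333
0.2065 [0.53   0.2934 0.21  ] [-2.7596 -1.4277 19.276 ] 8.6333
up [0.5286 0.2929 0.2495] [-0.2868  0.6509 -0.1501] 9.2167
[0.2028 0.2038] (2348, array([0.5294, 0.2935]), 0.01964731328189373, array([0.5304, 0.2952, 0.2394]), np.float64(0.23976605994941558)) 9.7667
```

View pics/w_s1.png

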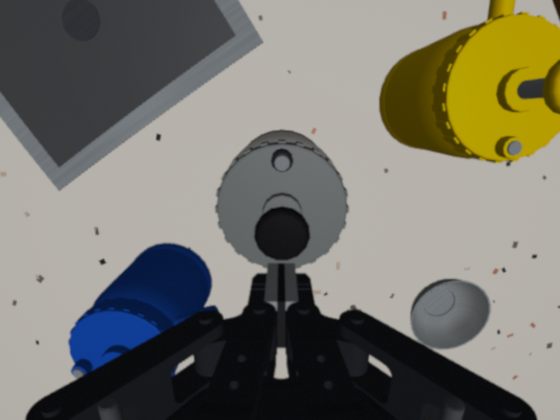

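The stroke went home: hard stop at 0.210 m. The pin rose from about 197 to 203 mm, and the sprayer didn't move. I'll repeat and measure the pin after each stroke.

```bash
python3 - <<'E'
from h import *
np.set_printoptions(precision=4,suppress=True)
for i in range(3):
    servo_line([*A,.245],rate=.15)
    servo_line([*A,.2065],rate=.08);wait(.15);s=state();print('bot',s['position'],s['ft_force'])
    servo_line([*A,.25],rate=.1);wait(.15)
    servo_line([*A,.30],rate=.2);wait(.15);s=state()
    im,d=capture('wrist');print(pinz('wrist',d,s),part('wrist',d,s,A,.035,.2,.255)[1:3],state()['time_s'])
save('w_s4',im)
E
```

```text
bot [0.5304 0.2936 0.2099] [-4.5853 -2.6048 23.8471]
[0.207  0.2078] (array([0.5295, 0.2934]), 0.019820714369416237) 12.4
bot [0.5304 0.2936 0.2099] [-4.3585 -1.7298 23.0417]
[0.2107 0.2116] (array([0.5296, 0.2936]), 0.019628113135695457) 15.0333
bot [0.5304 0.2936 0.2099] [-4.7618 -2.1565 22.903 ]
[0.212  0.2128] (array([0.5295, 0.2934]), 0.019672688096761703) 17.6667
```

View pics/w_s4.png

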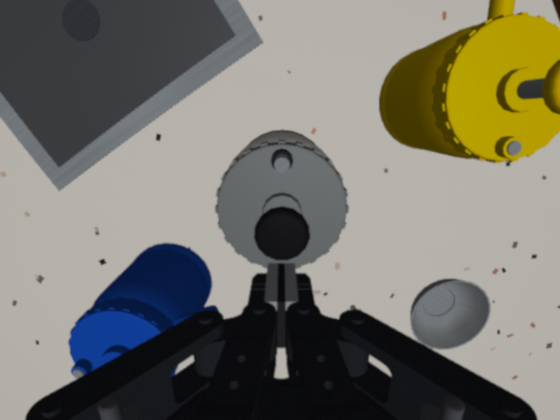

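The pin is now at 212 mm, and the last rise was only 1.3 mm, so it looks to be at its stop. One more stroke will confirm that (more do no harm), watching for the 12 N spring just above the bottom. Then I'll withdraw.

```bash
python3 - <<'E'
from h import *
np.set_printoptions(precision=4,suppress=True)
servo_line([*A,.245],rate=.15)
servo_line([*A,.2115],rate=.08);wait(.2);s=state();print('near',s['position'],s['ft_force'])
servo_line([*A,.2065],rate=.05);wait(.15);s=state();print('bot',s['position'],s['ft_force'])
servo_line([*A,.25],rate=.1);wait(.15)
servo_line([*A,.30],rate=.2);wait(.15);s=state()
im,d=capture('wrist');print(pinz('wrist',d,s),part('wrist',d,s,A,.035,.2,.255)[1:],state()['time_s'])
servo_line([*A,.40],rate=.2)
move_to([.41,.33,.42],s['eef_rot']);wait(.3)
im,d=capture('top');save('top_end',im);print('knob top cam',part('top',d,None,A,.035,.23,.255))
print(state()['position'],state()['ft_force'],state()['time_s'])
E
```

```text
near [0.5303 0.2936 0.2132] [2.7711 0.8817 5.535 ]
bot [0.5304 0.2936 0.2099] [-1.4791 -2.0138 21.0924]
[0.2118 0.213 ] (array([0.5297, 0.2936]), 0.019718628376722336, array([0.5304, 0.2951, 0.2394]), np.float64(0.23970760219287943)) 20.6833
knob top cam (182, array([0.5307, 0.2918]), 0.020029323175549507, array([0.5295, 0.2916, 0.2417]), np.float64(0.24170232287992965))
[0.4106 0.3297 0.4194] [ 0.3525  0.1751 -0.4368] 22.25
```

View pics/top_end.png

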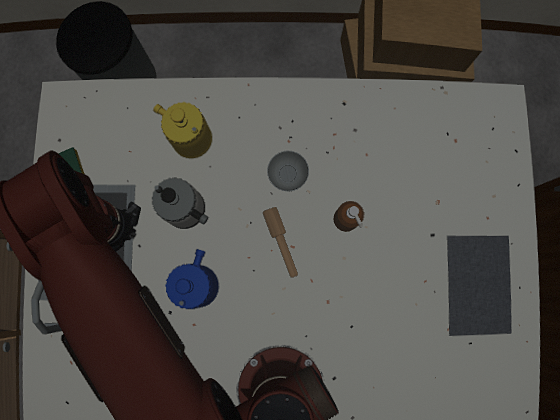

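The pin height says it is at its stop: 210.7, then 212.0, then 211.8 mm. But the force near the bottom was about 5.5 N (noisy), not the 12 N stated once the pin is fully out. There's time to settle this with averaged force readings on further strokes.

```bash
python3 - <<'E'
from h import *
np.set_printoptions(precision=4,suppress=True)
R=np.load('R.npy')
def F(n=8):
    L=[]
    for _ in range(n): wait(.03); L.append(state()['ft_force'])
    return np.mean(L,0),np.std(L,0)[2],state()['position'][2]
move_to([*A,.30],R);wait(.2);print('free',F())
im,d=capture('wrist');s=state();print(pinz('wrist',d,s))
servo_line([*A,.245],rate=.15)
for z in (.235,.222,.212,.2095): servo_line([*A,z],rate=.08);wait(.1);print(z,F())
servo_line([*A,.2065],rate=.05);wait(.15);print('bot',F(3))
servo_line([*A,.2095],rate=.05);wait(.1);print('ret',F())
servo_line([*A,.25],rate=.1);wait(.15)
servo_line([*A,.30],rate=.2);wait(.2);s=state()
im,d=capture('wrist');print(pinz('wrist',d,s),part('wrist',d,s,A,.035,.2,.255)[1:],state()['time_s'])
E
```

```text
free (array([-0.1316, -0.1739, -0.2373]), np.float64(0.5506342651878088), np.float64(0.3004256264922079))
[0.2117 0.2126]
0.235 (array([2.5795, 0.84  , 3.1106]), np.float64(0.2491343948643565), np.float64(0.23535511574641296))
0.222 (array([ 0.3508, -0.197 ,  5.0467]), np.float64(0.418104176492575), np.float64(0.22245371473015818))
0.212 (array([-0.6016, -0.8987,  6.8502]), np.float64(0.39647575787730305), np.float64(0.21269372553919838))
0.2095 (array([-0.8935, -0.6008,  7.6197]), np.float64(0.5167026529935985), np.float64(0.21028529818764685))
bot (array([-6.9484, -4.1882, 28.0602]), np.float64(0.3404922921379676), np.float64(0.20986381144500763))
ret (array([-0.7967, -0.5812,  7.3997]), np.float64(0.5428497157078346), np.float64(0.21028510929128455))
[0.2119 0.2128] (array([0.5296, 0.2935]), 0.019677234813570976, array([0.5304, 0.2952, 0.2394]), np.float64(0.2397371669068187)) 29.0583
```

The force still shows about 7.5 N near the bottom, so the two checks disagree. I'll run two more harmless full strokes and take a sharper pin measurement: several frames, with the guide and cap as local references.

```bash
python3 - <<'E'
from h import *
np.set_printoptions(precision=4,suppress=True)
def look(t):
    for k in range(2):
        s=state();im,d=capture('wrist');X,ok=cloud('wrist',d,s)
        h=np.hypot(*(X[:,:2]-[.5535,.3318]).T)
        top=X[ok&(h<.012)&(X[:,2]>.203)]
        cap=X[ok&(np.hypot(*(X[:,:2]-A).T)<.055)&(abs(X[:,2]-.176)<.004)]
        gd=X[ok&(h<.012)&(abs(X[:,2]-.188)<.003)]
        kn=X[ok&(np.hypot(*(X[:,:2]-A).T)<.02)&(X[:,2]>.236)]
        print(t,len(top),np.median(top[:,2]),top[:,:2].mean(0),'cap',np.median(cap[:,2]),'guide',len(gd),np.median(gd[:,2]),'knob',np.median(kn[:,2]))
    return im
look('before')
for i in range(2):
    servo_line([*A,.245],rate=.15)
    servo_line([*A,.206],rate=.08);wait(.2)
    servo_line([*A,.2095],rate=.05);wait(.1)
    print('near bottom',np.mean([ (wait(.03),state()['ft_force'][2])[1] for _ in range(6)]))
    servo_line([*A,.255],rate=.1);wait(.3)
servo_line([*A,.30],rate=.2);wait(.2)
im=look('after');save('w_end',im);cv2.imwrite('pics/w_end_crop.png',cv2.resize(im[120:270,200:360,::-1],None,fx=4,fy=4,interpolation=cv2.INTER_CUBIC))
print(state()['time_s'])
E
```

```text
before 222 0.21185657049294415 [0.5536 0.3319] cap 0.17599332253662314 guide 148 0.18784680653882613 knob 0.3507818161926932
before 223 0.2118081060109628 [0.5535 0.3318] cap 0.1759704408564751 guide 149 0.18794444325087145 knob 0.3508111863312841
near bottom 6.686642148047613
near bottom 6.734395976199587
after 219 0.21182590769664256 [0.5535 0.3318] cap 0.17599229484023057 guide 149 0.1879771713979329 knob 0.3506386464591402
after 223 0.21173212283941423 [0.5534 0.3319] cap 0.1759380656958333 guide 152 0.1876675474168578 knob 0.35062836179926127
35.1833
```

View pics/w_end_crop.png

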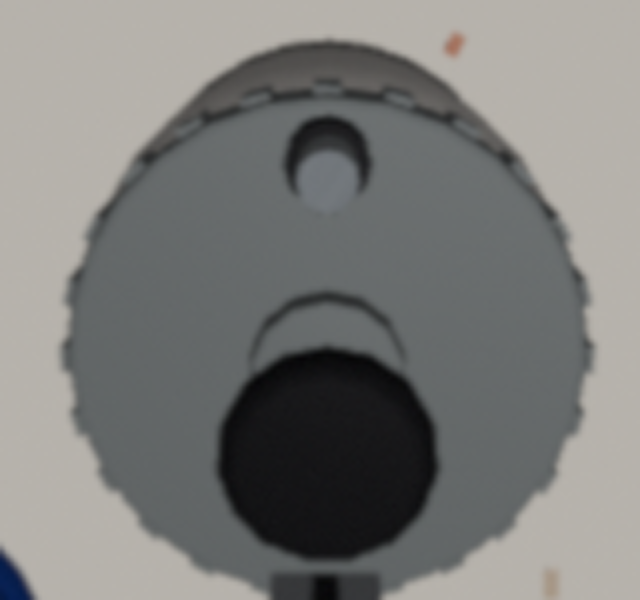

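The pin top reads 211.8 mm against references that are right to about 0.2 mm, and it has not risen over four further full strokes. It is at its stop. Withdrawing and handing in.

```bash
python3 - <<'E'
from h import *
servo_line([*A,.40],rate=.2);wait(.3)
im,d=capture('scene');save('scene_end',im)
print(state()['time_s'],state()['ft_force']);sign_off()
E
```

```text
36.1833 [-0.07249391  0.00868902  0.00908306]
the job is handed in; nothing more can be done
```

View pics/scene_end.png

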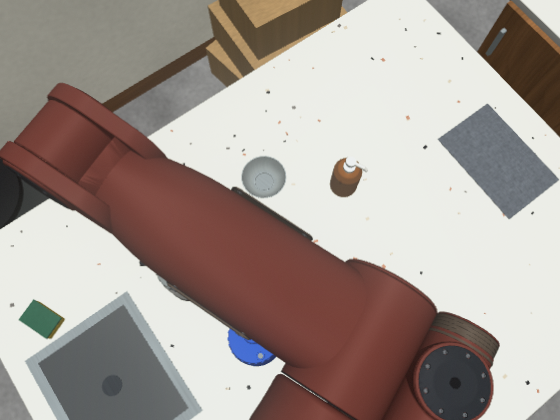

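I handed the job in at 36.2 s with the indicator pin apparently fully out, though one of my checks disagreed. I pressed the white sprayer's plunger with closed fingertips for eight full strokes, each to the hard stop at 210 mm. Between strokes I let it all the way back up.

- **Pin height:** the pin top went from about 197 mm to 203, 207, 210.7 and then 212 mm. It did not rise in the next four strokes. The last readings were about 211.8 mm, with the cap (176 mm) and guide (188 mm) reading right to within about 0.3 mm.
- **Sprayer and plunger:** the knob was back at 239.7 mm after the sixth stroke, the last time I measured its height, and the final close-up shows it standing up. The sprayer stayed in place to within about 1 mm.
- **Bystanders:** the dispenser and bowl look unmoved in the final picture. The brush was hidden by the arm there, but looked unmoved in the overhead view after stroke five. At hand-in, the hand was 0.16 m above the knob, touching nothing.
- **Forces:** the highest wrist force I read was about 28 N.
- **Check that disagreed:** near the bottom the spring read only about 7 N, not the 12 N stated once the pin is fully out. I trusted the pin height and the fact that it stopped rising.

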